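# Seat the pressure plate on the soldering jig and hold it down

### The job

On the soldering jig, first swing the hold-down arm out of the way until it stands at 90 degrees, over the white line and pointing away from you, and leave it there. Then fetch the steel pressure plate by its black grip, set it on the sprung board bed lengthwise with the bed, slide it until its hidden hole drops over the locating pin, and press it down until the bed is at the bottom of its travel. Finish while still holding the plate pressed down there, and do not disturb the tools and containers on the bench.

Things in the scene. Friction and masses are not known exactly. Their poses are not given: they have to be found in the camera images.
- jig: Soldering jig, fixed to the bench: dark steel base 150 (x) x 210 (y) x 12 mm, with a sprung bed 90 (x) x 130 (y) mm in the middle topped by a green board, and the 24 mm post of the swing arm at x = 0, y = +85 mm. Origin under its centre, z up; place and yaw vary. A white line on the base runs from the post in +x (away from the robot): 90 degrees.
- pin_tip (a point): Centre of the top of the steel locating pin, 12 mm in diameter with a 2 mm chamfer, upright on the jig's own z axis (x = y = 0); 42 mm above the bench. It does not move with the bed.
- bed (a joint): Travel of the sprung bed straight down, in m: 0 = up, its top 30 mm above the bench, the pin standing 12 mm out of it; 0.006 = bottom stop. Preloaded spring: it begins to sink at about 4.5 N and reaches the bottom at about 13.5 N, of which the plate's weight gives 2 N.
- swing_arm (a joint): Angle of the hold-down arm about its upright post, rad: 0 = along the jig's -y, across above the pin; grows counter-clockwise from above; 1.571 = along the jig's +x, over the white line. Range -0.5 to 2.2; starts over the bed. Slight friction (0.7 N at the handle): stays where left. Steel bar 20 mm wide, 56 to 64 mm above the bench; rubber foot under its end down to 47 mm.
- lever_grip (a point): Black upright handle at the end of the swing arm: 14 mm in diameter, 36 mm tall, from 64 to 100 mm above the bench; this point is on its axis, 82 mm above the bench, 115 mm from the hinge axis.
- lever_pivot (a point): Point on the swing arm's upright hinge axis, 64 mm above the bench, at x = 0, y = +85 mm of the jig.
- plate: Loose pressure plate, flat on the bench: steel 60 (x) x 90 (y) x 10 mm; black grip block 26 (x) x 44 (y) mm amid it, up to 44 mm above the underside; 160 to 260 g. Origin: centre of the underside, where a blind hole 15 mm wide, 26 mm deep, opens downward, unseen from above. A half turn is the same. Underside above the bench: 42 mm on the pin's tip, 30 seated, 24 pressed home.
- screwdriver: Screwdriver with red handle, 180 mm long, lying along its x between the plate and the jig; leave alone.
- tin: Open steel tin, 60 mm across, 25 mm high, to the right of the plate (robot's view), about 120 mm from its centre; leave alone.
- jar: Small closed jar, 42 mm across, 42 mm high, standing in front of the jig (robot's side); origin under its centre; leave alone.
- ratchet: Steel ratchet handle, 180 mm long along its x, 26 mm high, lying beyond the plate; leave alone.
- knife: Yellow utility knife, 180 mm long along its x, 16 mm high, lying beyond the jig; leave alone.
Things that resemble listed ones, but are neither listed nor needed, are in the scene too. Leave any blue or turquoise look-alike of the plate alone.

How it is judged:
By the outcome, as a careful person would: the job done as asked, in the order asked, and still so for the second after the job is handed in, while the arm keeps its last pose, push and grip.
It also fails if it takes over 51 s, if anything falls off the work surface, if the arm or the gripper's body presses on something with over 40 N, if the wrist force passes 120 N, or if a joint passes its speed limit or range.

### The arm

A 6-joint arm with a two-finger parallel gripper is mounted at the origin on the work surface. World frame = base frame: x ahead of the robot, y to its left, z up, the work surface at z = 0. Lengths are in m, angles in rad, forces in N, time in s.
With the tool pointing down it reaches from about 0.275 to 0.875 m from the base axis. Payload 12.5 kg.
Tool frame: the origin (TCP) lies at the very end of the fingers, on their centre line; the grasp point (between the pads) lies 19 mm behind it; z points along the fingers, y is the line along which they close (so a half turn about z gives the same grasp; the last joint's range is limited). The gripper opens to 85 mm and grips with 20 to 120 N. Pads are 22 mm wide; open, the fingers measure 114 mm over their backs; the gripper's body (76 mm by 85 mm) begins 54 mm behind the grasp point. The pads swing forward as they close: fully open they stand 13 mm farther back than shut.
Start: joints at [1.214, 0.351, 1.652, -0, 1.139, -0.085], TCP at [0.148, 0.53, 0.231] pointing down, gripper open.
Joint ranges: [-2.75, 2.75], [-0.79, 2.1], [0.01, 2.65], [-1.57, 4.71], [0.07, 3.14], [-2.87, 2.87]. Speed limits (rad/s): [2.22, 2.22, 2.79, 3.14, 3.14, 3.14].

### API

Orientations are given as a 3x3 rotation matrix whose columns are the frame's x, y, z axes.
In Python, from bench import manip gives the robot as it stands. Calls block until the motion is done:
- manip.move_ptp(position, orientation): joint-space move of the TCP to a pose.
- manip.move_l(position, attitude=None, max_speed=0.15): straight line of the TCP; attitude=None keeps the orientation; max_speed is the mean speed in m/s.
- manip.move_j(angles): joint-space move.
- manip.set_gripper(opening, effort=None): opening from 0.0 (shut) to 1.0 (fully open); effort is the grip in N (None keeps the last); returns when the fingers have stopped.
- manip.dwell(seconds).
- manip.inverse_kinematics(position, orientation): joint angles nearest the present ones, or None.
- manip.grab_frame(name): name is "scene" or "top"; returns (picture, depth): 480x640x3 uint8, red, green, blue; 480x640 float32, m along the optical axis (not along the pixel's ray), 0 where there is no reading.
- manip.get_calibration(name): a dict with "camera_matrix" (3x3 intrinsics, pixels), "R" (3x3) and "t" (3): a world point X has camera coordinates R X + t. Camera axes: x right, y down, z forward; pixel columns grow to the right and rows downward; lengths in m; the calibration is good to about 2 mm. A picture is of the moment at which its call begins. get_calibration takes no time and is no camera call.
A pose or a line that the arm cannot do raises manip.Unreachable and nothing moves.
- manip.sign_off(): hands the job in; it is judged then, once.
Trained networks look in the newest picture that a camera, given by its name, has taken for a name from the list of things; names that differ only in an ending like _2 or _b are one class to them, and where a whole thing is asked for, a point or a joint stands for the part that bears it (a point fixed in the world has none). Each returns a list of dicts, best first, with "confidence" (0 to 1); they miss things now and then, are a little off and sometimes report something else, mostly with a low value. They report only what shows in the picture. A call takes as long as a camera call. They do not tell look-alikes from the thing itself.
- manip.look_for(camera, name): "at" ([x, y, z] in m, in world coordinates, good to about 4 mm: the middle of the surface that is visible of it).
Readings, each from a call of its own:
- manip.current_time(): time.
- manip.current_qpos(): joint angles.
- manip.current_joint_vel(): joint speeds.
- manip.current_joint_torque(): joint torques, N m.
- manip.current_ee_pos(): TCP position.
- manip.current_tcp_rot(): TCP orientation.
- manip.current_force(): force on the tool from outside, world axes, zero at the start.
- manip.current_ft_torque(): the same for the moment, N m.
- manip.current_grip_width(): opening from 0.0 (shut) to 1.0 (fully open).
- manip.current_grip_force(): force on a finger pad.
Only numpy, scipy, OpenCV 4.12 (cv2) and the standard library are available. Lean on these libraries where they do the work, as an engineer would, in place of code of your own. Each camera call takes 0.05 s, during which the arm holds its last target. There are 200 camera calls.

## Working session

There is one attempt and no reset: what is moved stays moved. The work goes in short steps, each a Python script; the robot and the scene stay as the last script left them, time stands still between calls to the robot, and variables do not carry over. Pictures are saved under pics/ and viewed, at most 10 in all, crops included, and the job is handed in when it is done.

```bash
mkdir -p pics; ls; python3 - <<'E'
from bench import manip as m
import cv2,numpy as np
for c in("scene","top"):
    p,d=m.grab_frame(c); cv2.imwrite(f"pics/{c}0.png",p[:,:,::-1]); np.save(f"pics/{c}0.npy",d)
    k=m.get_calibration(c); print(c,k["camera_matrix"].round(1).tolist(),k["R"].round(3).tolist(),k["t"].round(3).tolist())
    for n in("jig","swing_arm","lever_grip","plate","pin_tip","screwdriver","tin","jar","ratchet","knife"):
        print(n,[(np.round(q["at"],3).tolist(),round(q["confidence"],2)) for q in m.look_for(c,n)])
print(m.current_time())
E
```

```text
pics
scene [[447.3, 0.0, 317.3], [0.0, 447.3, 236.4], [0.0, 0.0, 1.0]] [[0.684, 0.729, 0.024], [0.433, -0.379, -0.818], [-0.588, 0.569, -0.575]] [-0.313, -0.168, 1.155]
jig [([0.495, 0.036, 0.013], 0.75)]
swing_arm [([0.482, 0.079, 0.062], 0.82)]
lever_grip [([0.487, 0.077, 0.062], 0.89)]
plate [([0.589, -0.18, 0.01], 0.7), ([0.299, -0.288, 0.01], 0.63), ([0.455, -0.203, 0.008], 0.59)]
pin_tip [([0.491, 0.033, 0.011], 0.69)]
screwdriver [([0.402, -0.101, 0.017], 0.58)]
tin [([0.483, -0.313, 0.012], 0.81)]
jar [([0.357, 0.07, 0.031], 0.86)]
ratchet [([0.716, -0.271, 0.024], 0.9), ([0.737, -0.045, 0.015], 0.72)]
knife [([0.737, -0.048, 0.016], 0.75)]
top [[551.9, 0.0, 326.4], [0.0, 551.9, 232.5], [0.0, 0.0, 1.0]] [[-0.009, -1.0, 0.011], [-0.999, 0.008, -0.05], [0.05, -0.012, -0.999]] [-0.05, 0.5, 1.044]
jig [([0.482, 0.062, 0.016], 0.67), ([0.476, 0.101, 0.064], 0.34)]
swing_arm [([0.476, 0.103, 0.062], 0.92), ([0.447, -0.192, 0.007], 0.22)]
lever_grip [([0.474, 0.106, 0.065], 0.73), ([0.706, -0.262, 0.018], 0.51)]
plate [([0.445, -0.191, 0.006], 0.85), ([0.572, -0.163, 0.009], 0.67), ([0.29, -0.272, 0.014], 0.62)]
pin_tip [([0.479, 0.064, 0.016], 0.96)]
screwdriver [([0.397, -0.096, 0.021], 0.56), ([0.743, -0.054, 0.018], 0.22)]
tin [([0.49, -0.321, 0.006], 0.97), ([0.449, -0.191, 0.008], 0.16)]
jar [([0.346, 0.072, 0.041], 0.6)]
ratchet [([0.708, -0.265, 0.021], 0.94)]
knife [([0.742, -0.051, 0.017], 0.6)]
1.1
```

View pics/top0.png

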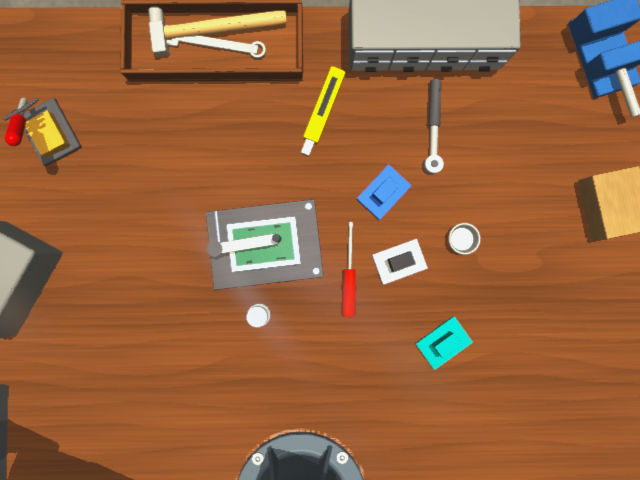

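View pics/scene0.png

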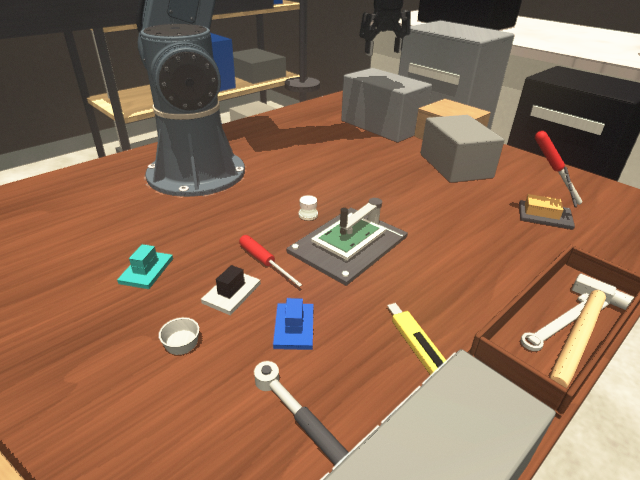

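Look-alikes for the plate in the top picture are: blue at (385,192), turquoise at (445,343), and steel-white with a black grip at (400,262). I choose the last one. The handle is at (276,240), the post at (214,249), and the white line runs upward from the post at column 217. Next I'll check a crop and measure the poses.

```bash
cat > h.py <<'E'
import numpy as np,cv2
from bench import manip as m
def cloud(c,d):
    k=m.get_calibration(c);K=k["camera_matrix"];v,u=np.mgrid[:480,:640]
    C=np.stack([(u-K[0,2])/K[0,0]*d,(v-K[1,2])/K[1,1]*d,d],-1)
    P=(C-k["t"])@k["R"]; P[d==0]=np.nan; return P
def down(yaw): # closing axis y at angle yaw from world x ; tool z down
    y=np.array([np.cos(yaw),np.sin(yaw),0]);z=np.array([0,0,-1.]);return np.stack([np.cross(y,z),y,z],1)
def rect(P,mask,z0=None):
    q=P[mask][:,:2]; r=cv2.minAreaRect((q*1000).astype(np.float32)); return np.round(r[0],1),np.round(r[1],1),round(r[2],1),len(q),np.round(np.median(P[mask],0),4)
E
python3 - <<'E'
from h import *
for c in("top","scene"):
    p=cv2.imread(f"pics/{c}0.png"); d=np.load(f"pics/{c}0.npy"); P=cloud(c,d); X,Y,Z=[P[...,i] for i in range(3)]
    t=(abs(Z)<.004)&(X>.3)&(X<.7)&(abs(Y)<.3); print(c,"bench z",np.median(Z[t]))
    b=lambda x0,x1,y0,y1,z0,z1:(X>x0)&(X<x1)&(Y>y0)&(Y<y1)&(Z>z0)&(Z<z1)
    print("plate",rect(P,b(.39,.50,-.26,-.125,.006,.014)&(p.min(2)>130)))
    print("grip",rect(P,b(.40,.49,-.25,-.14,.036,.05)))
    print("jig",rect(P,b(.38,.60,-.08,.2,.008,.016)))
    print("bed",rect(P,b(.38,.60,-.08,.2,.025,.035)))
    print("arm",rect(P,b(.38,.60,-.08,.25,.056,.072)))
    print("handle",rect(P,b(.38,.60,-.08,.25,.09,.105)))
    print("jar",rect(P,b(.30,.39,.02,.13,.037,.05)))
    print("driver",rect(P,b(.3,.5,-.14,-.06,.006,.04)))
p=cv2.imread("pics/top0.png");q=cv2.imread("pics/scene0.png")
a=cv2.resize(p[190:330,200:440],(800,467)); cv2.imwrite("pics/crop.png",a)
E
```

```text
top bench z 0.0014097199936521343
plate (array([ 443.5, -193.8]), array([60.2, 90.6]), 19.3, 959, array([ 0.4434, -0.1909,  0.0115]))
grip (array([ 443.4, -193.4]), array([26. , 44.4]), 19.5, 342, array([ 0.4436, -0.1931,  0.0455]))
jig (array([480.4,  48.7]), array([150.2, 244.1]), 6.2, 4431, array([0.4814, 0.0576, 0.0134]))
bed (array([477.6,  74.5]), array([ 89.9, 148.6]), 6.3, 2656, array([0.472 , 0.0601, 0.0309]))
arm (array([475.8,  97.1]), array([ 27.8, 133.5]), 7.0, 781, array([0.4769, 0.1057, 0.066 ]))
handle (array([486.9,  36.3]), array([12.4, 12.6]), 4.0, 48, array([0.4877, 0.0356, 0.1009]))
jar (array([344.6,  75.9]), array([37.3, 36.4]), 87.3, 342, array([0.3447, 0.0759, 0.0435]))
driver (array([ 400.6, -100.4]), array([ 76.6, 198.2]), 89.3, 797, array([ 0.3919, -0.0968,  0.0239]))
scene bench z -0.001520771376605782
plate (array([ 445.4, -194. ]), array([61.2, 92. ]), 20.1, 706, array([ 0.4583, -0.2135,  0.0082]))
grip (array([ 445.3, -193.9]), array([27.6, 46.6]), 18.5, 327, array([ 0.4483, -0.1959,  0.0417]))
jig (array([481. ,  64.6]), array([151.4, 211.2]), 6.3, 2523, array([0.5192, 0.0105, 0.0104]))
bed (array([479.9,  76.2]), array([ 91.4, 156.7]), 6.7, 1445, array([0.4907, 0.0509, 0.0279]))
arm (array([483.3,  96.7]), array([ 29.9, 137. ]), 12.9, 432, array([0.4835, 0.0988, 0.0624]))
handle (array([490.1,  34.8]), array([11.4, 15.3]), 46.4, 48, array([0.4922, 0.0326, 0.097 ]))
jar (array([347.6,  75.8]), array([35.1, 37.7]), 21.3, 134, array([0.3483, 0.0736, 0.04  ]))
driver (array([421.1, -98.6]), array([ 24.1, 157.6]), 89.4, 570, array([ 0.4036, -0.1011,  0.0186]))
```

View pics/crop.png

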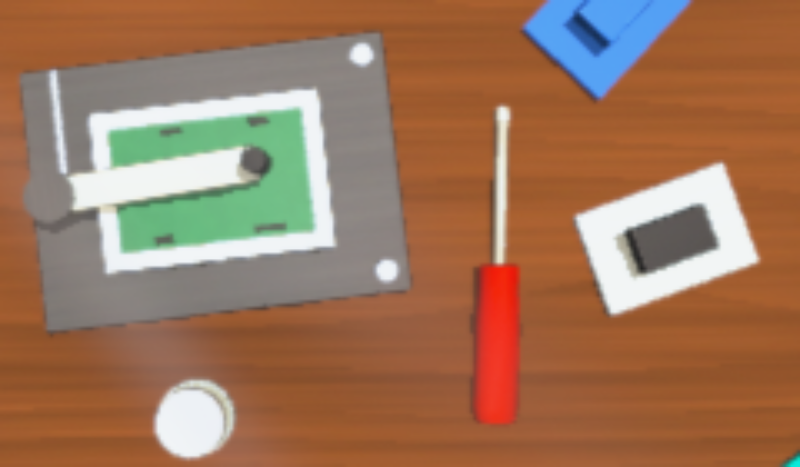

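The crop confirms the steel plate with the black grip. The jig is at about (0.481, 0.0646) with a yaw of 6.3°, and the plate is at (0.4444, -0.194) with a yaw of 19.3°. Now I'll swing the arm.

```bash
python3 - <<'E'
from h import *
jc=np.array([.481,.0646]);yw=np.radians(6.3);jy=np.array([-np.sin(yw),np.cos(yw)])
H=jc+.085*jy
hp=lambda a,r=.115:H+r*np.array([np.sin(yw+a),-np.cos(yw+a)])
a0=.035; print(H,hp(a0))
best=None
for k in(0,np.pi):
    qs=[m.inverse_kinematics([*hp(a),.07],down(yw+a+k)) for a in(a0,.8,1.571)]
    print(k,[None if q is None else np.round(q,2) for q in qs])
    if all(q is not None for q in qs):
        s=max(abs(q[5]) for q in qs)
        if best is None or s<best[0]: best=(s,k)
k=best[1]
p=hp(a0)
m.move_ptp([*p,.15],down(yw+a0+k)); m.move_l([*p,.070],max_speed=.12)
f0=np.array(m.current_force()); m.set_gripper(0,30)
print("w",m.current_grip_width(),m.current_grip_force(),np.round(m.current_force()-f0,1))
fm=0
for a in np.linspace(a0,np.pi/2,10)[1:]:
    m.move_l([*hp(a),.07],down(yw+a+k),max_speed=.12); fm=max(fm,np.linalg.norm(m.current_force()-f0))
print("fmax",fm,m.current_ee_pos(),hp(np.pi/2),m.current_time())
m.set_gripper(1.0); e=m.current_ee_pos(); m.move_l([e[0],e[1],.15],max_speed=.2)
q=m.inverse_kinematics([.4444,-.194,.13],down(np.radians(19.3)));print(q)
m.move_ptp([.4444,-.194,.13],down(np.radians(19.3)))
print(m.current_time(),m.current_ee_pos())
for c in("scene","top"):
    pc,d=m.grab_frame(c); cv2.imwrite(f"pics/{c}1.png",pc[:,:,::-1]); np.save(f"pics/{c}1.npy",d)
    P=cloud(c,d);X,Y,Z=[P[...,i] for i in range(3)]
    b=lambda x0,x1,y0,y1,z0,z1:(X>x0)&(X<x1)&(Y>y0)&(Y<y1)&(Z>z0)&(Z<z1)
    print(c,"handle",rect(P,b(.5,.65,.08,.25,.09,.106)))
    print("arm",rect(P,b(.45,.65,.08,.25,.056,.072)))
    print("pin",rect(P,b(.45,.51,.035,.095,.037,.048)))
    print("bed",rect(P,b(.40,.56,-.02,.14,.025,.035)))
a=cv2.imread("pics/top1.png")[170:310,190:350];cv2.imwrite("pics/crop1.png",cv2.resize(a,(640,560)))
E
```

```text
[0.47167258 0.14908668] [0.48828418 0.03529277]
0 [array([-0.02,  0.49,  1.93, -0.  ,  0.72, -0.17]), array([ 0.06,  0.59,  1.72, -0.  ,  0.82, -0.85]), array([ 0.19,  0.65,  1.61, -0.  ,  0.88, -1.49])]
3.141592653589793 [None, array([ 0.06,  0.59,  1.72, -0.  ,  0.82,  2.29]), array([ 0.19,  0.65,  1.61, -0.  ,  0.88,  1.65])]
w 0.1532095923287173 29.718361794948578 [-1.   0.2  2.2]
fmax 6.467593549944675 [0.58600373 0.16116817 0.07014337] [0.58597809 0.16170613] 7.5833
[-5.07651240e-01  3.74586407e-01  1.90972552e+00 -4.44089210e-16
  8.57280731e-01 -8.44499786e-01]
10.2583 [ 0.44488979 -0.19348662  0.12991507]
scene handle (array([586.9, 158.9]), array([13.3, 12.6]), 29.0, 49, array([0.5872, 0.1572, 0.0975]))
arm (array([524.9, 151.1]), array([137.1,  31.8]), 2.4, 491, array([0.525 , 0.1508, 0.0623]))
pin (array([482.3,  63.5]), array([8.2, 8.3]), 78.8, 19, array([0.4821, 0.0634, 0.0393]))
bed (array([480.9,  69.3]), array([ 91.6, 142.8]), 6.5, 1644, array([0.4854, 0.0581, 0.0279]))
top handle (array([583.9, 160. ]), array([12.6, 12.4]), 45.1, 58, array([0.5834, 0.1595, 0.101 ]))
arm (array([519.9, 152.5]), array([128.8,  28. ]), 3.2, 816, array([0.5157, 0.1536, 0.0656]))
pin (array([478.4,  65.1]), array([9.7, 9.4]), 88.8, 32, array([0.4784, 0.0651, 0.0426]))
bed (array([478.1,  69.6]), array([ 89.9, 138.9]), 6.3, 3174, array([0.478 , 0.0654, 0.031 ]))
```

View pics/crop1.png

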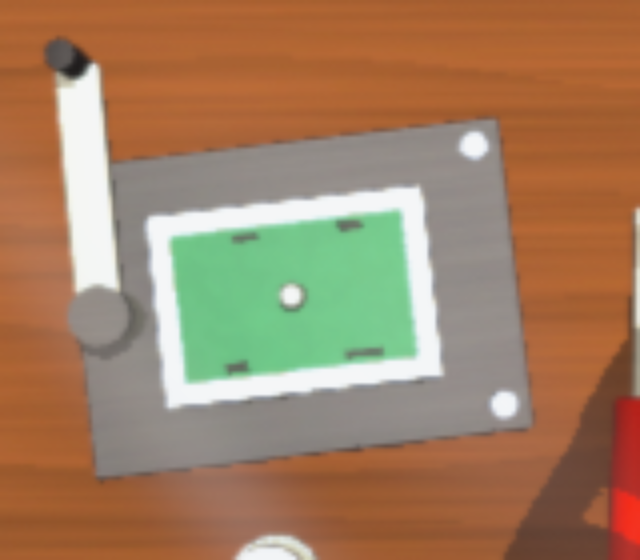

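The picture shows the arm at about 89°, parallel to the white line and the jig edge, and the pin free at crop pixel (291,296). Next I'll fetch the plate, also fitting the bar angle as a check.

```bash
python3 - <<'E'
from h import *
for c in("top","scene"):
    d=np.load(f"pics/{c}1.npy");P=cloud(c,d);X,Y,Z=[P[...,i] for i in range(3)]
    s=(X>.495)&(X<.565)&(Y>.1)&(Y<.21)&(Z>.058)&(Z<.07); q=P[s]
    # centreline from mid-extent per x-bin
    xs=np.arange(.497,.565,.006);mid=[(x,(q[abs(q[:,0]-x)<.003][:,1].min()+q[abs(q[:,0]-x)<.003][:,1].max())/2) for x in xs]
    print(c,"bar deg",np.degrees(np.arctan(np.polyfit(*np.array(mid).T,1))),rect(P,s)[1:3])
yw=np.radians(19.3)
m.move_l([.4444,-.1939,.015],down(yw),max_speed=.1)
m.set_gripper(0,80); print("w",m.current_grip_width(),m.current_grip_force(),m.current_ee_pos())
f0=np.array(m.current_force())
m.move_l([.4444,-.1939,.125],max_speed=.15)
print("w",m.current_grip_width(),np.round(np.array(m.current_force()),1),f0.round(1))
m.move_ptp([.4805,.0645,.105],down(np.radians(6.3)))
m.dwell(.3)
print(m.current_time(),m.current_ee_pos(),np.round(m.current_force(),2),np.round(m.current_ft_torque(),2))
for c in("scene","top"):
    pc,d=m.grab_frame(c); cv2.imwrite(f"pics/{c}2.png",pc[:,:,::-1]); np.save(f"pics/{c}2.npy",d)
    P=cloud(c,d);X,Y,Z=[P[...,i] for i in range(3)]
    s=(X>.42)&(X<.56)&(Y>-.02)&(Y<.14)&(Z>.093)&(Z<.108)&(pc.min(2)>130)
    if s.any(): print(c,rect(P,s))
cv2.imwrite("pics/crop2.png",cv2.resize(cv2.imread("pics/scene2.png")[130:330,230:470],(720,600)))
E
```

```text
top bar deg [5.43866317 5.97803381] (array([70.4, 21.3]), 5.4)
scene bar deg [5.11177529 6.05329659] (array([71.5, 23.8]), 4.8)
w 0.2913912250826233 79.43001709878445 [ 0.44465063 -0.19400984  0.01533605]
w 0.28943786305511693 [-0.3  1.1 -1. ] [-0.5 -0.4  5.9]
14.45 [0.48061551 0.06383488 0.10503025] [-0.7   1.06 -2.65] [0.   0.   0.02]
scene (array([482. ,  62.9]), array([59.8, 93.1]), 5.8, 388, array([0.4971, 0.0395, 0.098 ]))
```

View pics/crop2.png

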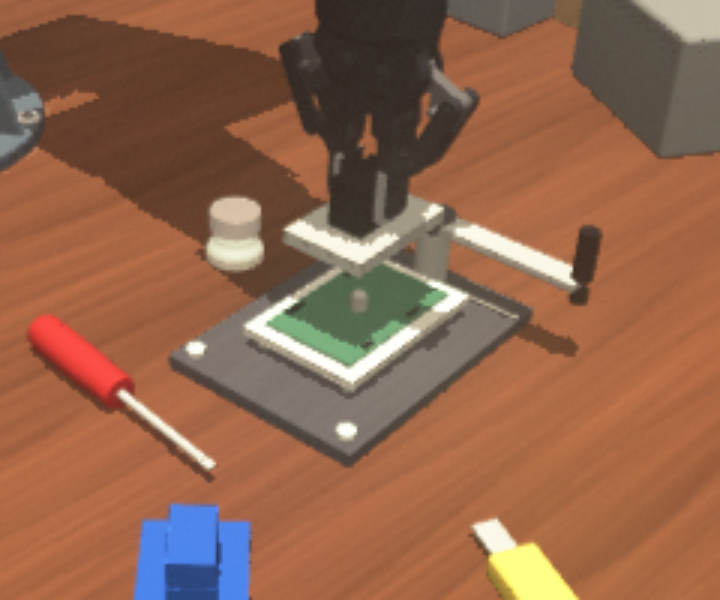

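The plate is held level above the bed, with the pin visible at crop pixel (359,300). Seen by the same camera, it is within about 1 mm of the plate centre. Now I'll descend, guarded by the force reading.

```bash
cat >> h.py <<'E'
def lower(x,y,z0,z1,base,lim=6,step=.001):
    z=z0
    while z>z1+1e-6:
        z=max(z-step,z1); m.move_l([x,y,z],max_speed=.03); f=np.array(m.current_force())-base
        if f[2]>lim: break
    return z,f.round(1)
E
python3 - <<'E'
from h import *
c=np.array([.4809,.0648])
m.move_l([*c,.060],max_speed=.1); m.dwell(.2)
base=np.array(m.current_force()); print("base",base.round(1),m.current_ee_pos(),m.current_time())
z,f=lower(*c,.060,.048,base,5); print(z,f,m.current_ee_pos(),m.current_time())
E
```

```text
base [ 0.2  1.1 -1.7] [0.48127277 0.06481953 0.06060085] 15.35
0.048 [-0.2 -0.3  0.1] [0.48085491 0.06478924 0.04793461] 18.35
```

There was no contact force at 9 mm below the pin-tip height, so the hole is already over the pin. Now I'll press it down.

```bash
python3 - <<'E'
from h import *
base=np.array([.2,1.1,-1.7]);c=[.4809,.0648];z=.048
while z>.0325:
    z-=.001; m.move_l([*c,z],max_speed=.03); f=np.array(m.current_force())-base
    print(round(z,4),np.round(m.current_ee_pos(),4),f.round(1))
    if f[2]>22: break
m.dwell(.3); print((np.array(m.current_force())-base).round(1),m.current_ee_pos(),m.current_grip_width(),m.current_time())
E
```

```text
0.047 [0.4809 0.0648 0.0469] [-1.2 -1.1 -0. ]
0.046 [0.4809 0.0648 0.0459] [-0.5 -1.   0.3]
0.045 [0.481  0.0648 0.0452] [-1.9 -1.1  5.8]
0.044 [0.481  0.0648 0.0441] [-0.9 -1.4  6.7]
0.043 [0.481  0.0648 0.0432] [-1.8 -1.6  8.3]
0.042 [0.481  0.0648 0.0422] [-1.8 -1.   9.2]
0.041 [0.481  0.0648 0.0413] [-3.  -0.6 11.6]
0.04 [0.4811 0.0648 0.0404] [-3.1 -0.9 12.3]
0.039 [0.481  0.0648 0.0395] [-3.4 -1.3 13.7]
0.038 [0.4811 0.0648 0.0393] [-7.  -3.3 27.2]
[-7.6 -0.4 26.6] [0.48110305 0.06481305 0.03925528] 0.2855298465773814 21.15
```

```bash
python3 - <<'E'
from h import *
pc,d=m.grab_frame("scene"); cv2.imwrite("pics/scene3.png",pc[:,:,::-1])
P=cloud("scene",d);X,Y,Z=[P[...,i] for i in range(3)]
s=(X>.42)&(X<.56)&(Y>-.02)&(Y<.14)&(Z>.028)&(Z<.038)&(pc.min(2)>130); print(rect(P,s))
E
```

```text
(array([482.1,  65. ]), array([61.7, 93.3]), 5.8, 390, array([0.4972, 0.0404, 0.0323]))
```

View pics/scene3.png

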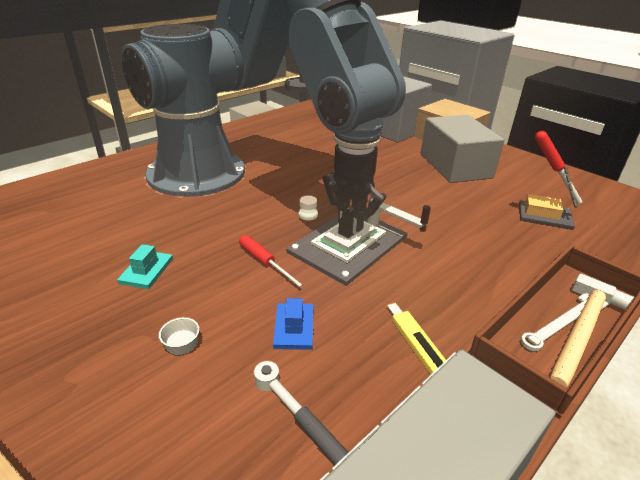

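The plate at (348,237) lies flat on the bed at the pressed height. The arm handle at (425,215) is still swung out, and everything else is where it was.

```bash
python3 -c "
from bench import manip as m
print(m.current_force()); print(m.sign_off())"
```

```text
[-7.16572846 -0.85595678 25.22374626]
the job is handed in; nothing more can be done
None
```

I handed the job in after about 21 s of the 51 s allowed: the hold-down arm stands at about 89°, and the plate is over the pin, still gripped and pressed to the bottom stop with about 27 N; the other items look undisturbed in the last picture.

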